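Snap the battery cover onto the tide clock

TASK

The round battery cover lies loose in the back of the tide clock. Take the wooden press from its cork coaster, set it squarely on the stud in the middle of the cover and press until the cover clicks fully home, without using more force than it needs (it cracks under a hard shove) and without touching the cover with the fingers. Then stand the press upright on its coaster again and let go, leaving everything else where it is.

Things in the scene. Friction and masses are not known exactly. Their poses are not given: they have to be found in the camera images.
- press: the seating tool: a pale wooden press, 100 mm tall, 0.16 kg, standing upright on the cork coaster at the start. Flat round foot of 42 mm diameter (16 mm high, then narrowing to a 22 mm neck), above it a square grip 26 x 26 mm from 32 to 100 mm above the foot. Origin at the centre of the foot's flat underside (the pressing face), z up along the tool, x and y square to the faces of the grip
- coaster_top (a point): centre of the upper face of the round cork coaster (100 mm diameter, 6 mm thick, fixed to the table) on which the press stands; it may be left or right of the clock
- clock_seat (a point): centre of the opening in the tide clock's back, level with the flat back face, z up. The clock lies face down, fixed on cork: wooden case 132 mm wide, back face 46 to 56 mm above the table, opening 57 mm wide. Four spring catches in it resist the cover more and more, up to 10 to 18 N 1 to 3 mm above home, then snap over and pull it home: the resistance vanishes, below that it is hard
- cover: the battery cover, 0.07 kg: black plastic disc of 64 mm diameter, 4 mm thick, above a plug of 50 mm diameter, 12 mm long. Origin: centre of the plug's underside, z up. It starts level on the catches, the disc 5 to 7 mm off the clock's back face; home, the disc lies flat on that face (origin 12 mm below clock_seat). It tips if pushed off centre and cracks at 25 N
- remote_long: bystander: black remote control 190 x 45 x 18 mm, lying loose
- remote_short: bystander: black remote control 130 x 42 x 18 mm, lying loose
- flask_tall: bystander: silvered flask with a fan-shaped stopper, 72 mm wide, 165 mm tall, standing loose
- flask_slim: bystander: silvered flask with a ball stopper, 60 mm wide, 150 mm tall, standing loose
- flask_round: bystander: squat silvered flask with a ball stopper, 76 mm wide, 103 mm tall, standing loose
- screwdriver: bystander: small screwdriver 160 mm long, lying loose
- battery_tray: bystander: open wooden tray 100 x 80 x 18 mm with two batteries, standing loose on the other side of the clock from the coaster
- cover_disc (a point): centre of the disc's upper face, 16 mm above the cover's origin. From it rises the cover's wall stud, a black rubber cylinder of 30 mm diameter on a stiff thread: its flat top, on which to press, stands 4 to 22 mm above the disc, differently each time and not measured. It does not give way under the press

How it is judged:
By the outcome, as a careful person would: the job done as asked, in the order asked, and still so for the second after the job is handed in, with the robot touching nothing.
It also fails if it takes over 58 s, if anything falls off the work surface, if the arm or the gripper's body presses on something with over 40 N, if the wrist force passes 120 N, or if a joint passes its speed limit or range.

ROBOT

A 7-joint arm with a two-finger parallel gripper is mounted at the origin on the work surface. World frame = base frame: x ahead of the robot, y to its left, z up, the work surface at z = 0. Lengths are in m, angles in rad, forces in N, time in s.
With the tool pointing down it reaches from about 0.425 to 0.825 m from the base axis. Payload 3.6 kg.
Tool frame: the origin (TCP) lies midway between the tips of the shut fingers; the grasp point (between the pads) lies 19 mm behind it; z points along the fingers, y is the line along which they close (so a half turn about z gives the same grasp; the last joint's range is limited). The gripper opens to 85 mm and grips with 20 to 120 N. Pads are 22 mm wide; open, the fingers measure 114 mm over their backs; the gripper's body (76 mm by 85 mm) begins 54 mm behind the grasp point. The pads swing forward as they close: fully open they stand 13 mm farther back than shut.
Start: joints at [1.224, 0.615, -0.013, 1.423, 0.008, 1.103, -0.04], TCP at [0.204, -0.617, 0.231] pointing down, gripper open.
Joint ranges: [-3.12, 3.12], [-0.3, 2.06], [-1.34, 1.32], [0.26, 2.42], [-1.36, 4.5], [0.01, 1.98], [-2.84, 2.84]. Speed limits (rad/s): [2.79, 2.79, 3.14, 3.14, 3.14, 3.14, 3.14].

INTERFACE

Orientations are given as a unit quaternion [w, x, y, z].
In Python, from bench import * gives the robot as it stands.
- The arm moves only by the tool step_arm, never from a script. Its argument "motion" is a list of rows, each a list of 2 entries, a list of its own where there are three numbers: the shift along the world's x, y, z in m, then the turn about the world's z in degrees. In form: [[[dx, dy, dz], roll], ...]. A call has exactly 5 rows; each row is the pose to reach, as a shift and turn from the pose commanded when the call began; what a row does not reach only later rows make up. A row lasts 1/12 s, in which the tool goes at most 41.7 mm and 7.16 degrees, less where a joint would pass 70% of its speed; a pose out of reach is approached as far as the arm can. A call with a gripper value outside its range is refused whole. "fingers" is the opening, from 0 (shut) to 1 (fully open), set as the call begins (left out, the last holds). The fingers move at their own pace and stop on an object; "grip_force" is the grip in N (left out, the last holds). Time passes only in rows, so rows that repeat a pose let the fingers close, or fill a call up. It gives the time, the measured TCP pose, the force, the opening and the grip force at its end, in the units of the state.
- get_obs(): the state, without advancing time (a new reading comes with each control period).
- snapshot(name): name is "scene" or "top"; returns a dict with "pixels" (400x640x3 uint8, red, green, blue), "range_z" (400x640 float32, m along the optical axis (not along the pixel's ray), 0 where there is no reading), "intrinsics" (3x3 intrinsics, pixels), "xyz" and "attitude" of the camera in the world. Camera axes: x right, y down, z forward; pixel columns grow to the right and rows downward; lengths in m; the calibration is good to about 2 mm. A picture is of the moment at which its call begins.
- close_job(): hands the job in; it is judged then, once.
The state is a dict: "time_s": time; "joint_positions": joint angles; "qd": joint speeds; "joint_torque": joint torques, N m; "position": TCP position; "tcp_rot": TCP orientation; "force": force on the tool from outside, world axes, zero at the start; "wrist_torque": the same for the moment, N m; "gripper_width": opening from 0.0 (shut) to 1.0 (fully open); "grasp_force": force on a finger pad.
Only numpy, scipy, OpenCV 4.12 (cv2) and the standard library are available. Lean on these libraries where they do the work, as an engineer would, in place of code of your own. Each camera call takes 0.05 s, during which the arm holds its last target. There are 200 camera calls.

## Working session

There is one attempt and no reset: what is moved stays moved. The work goes in short steps, Python scripts to look and compute and a tool call to move; the robot and the scene stay as the last step left them, time stands still between calls to the robot, and variables do not carry over. Pictures are saved under pics/ and viewed, at most 10 in all, crops included, and the job is handed in when it is done.

Besides the shell and the picture viewer there is one more tool, called after ">>>" as name(argument=value, ...) on one line, values as JSON. step_arm: Moves the arm, as the interface text tells. Its arguments: {"type":"object","properties":{"motion":{"type":"array"},"fingers":{"type":"number"},"grip_force":{"type":"number"}},"required":["motion"]}

```bash
mkdir -p pics; cat > h.py <<'E'
from bench import *
import numpy as np, cv2
from scipy.spatial.transform import Rotation as R
def cam(n):
    s=snapshot(n); K=np.array(s["intrinsics"]); a=np.array(s["attitude"])
    Rm=a if a.shape==(3,3) else R.from_quat(a[[1,2,3,0]]).as_matrix()
    z=s["range_z"]; v,u=np.mgrid[:400,:640]
    P=np.stack([(u-K[0,2])/K[0,0],(v-K[1,2])/K[1,1],np.ones_like(z)],-1)
    W=(P*z[...,None])@Rm.T+np.array(s["xyz"]); D=P@Rm.T
    return s,W,D
E
python3 - <<'E'
from h import *
o=get_obs(); print({k:np.round(v,3).tolist() for k,v in o.items()})
for n in("scene","top"):
    s,W,D=cam(n); np.savez(n,W=W,D=D,px=s["pixels"],xyz=s["xyz"]); cv2.imwrite(f"pics/{n}0.png",s["pixels"][...,::-1]); print(n,s["xyz"],s["attitude"],s["intrinsics"])
E
```

```text
{'time_s': 0.0, 'joint_positions': [1.224, 0.616, -0.013, 1.425, 0.008, 1.103, -0.04], 'qd': [-0.001, -0.002, 0.001, 0.001, 0.001, -0.0, -0.002], 'joint_torque': [-0.001, -46.922, 0.259, -17.103, 0.01, 0.01, 0.0], 'position': [0.204, -0.616, 0.23], 'tcp_rot': [-0.001, 0.987, 0.159, -0.0], 'force': [-0.225, -0.95, 0.736], 'wrist_torque': [0.013, 0.025, -0.03], 'grasp_force': 0.0, 'gripper_width': 0.994}
scene [ 0.97300528 -0.25188055  0.66380879] [-0.29426389  0.82960791  0.44829721 -0.15552841] [[362.82764048   0.         317.08351328]
 [  0.         362.82764048 203.49235539]
 [  0.           0.           1.        ]]
top [ 0.36486595 -0.01207003  1.00475301] [ 0.0764948  -0.69249926  0.71340476 -0.07514631] [[395.70784157   0.         324.34940716]
 [  0.         395.70784157 191.44165052]
 [  0.           0.           1.        ]]
```

View pics/top0.png

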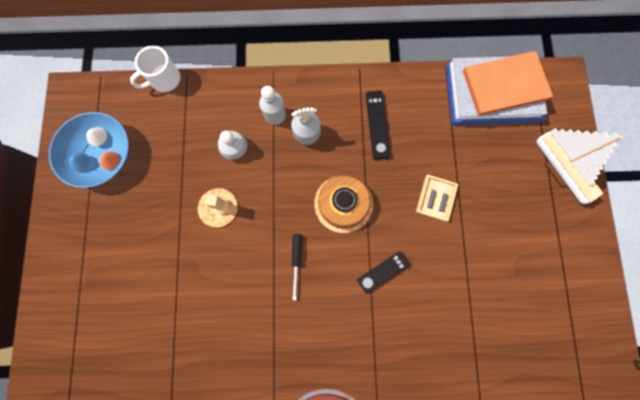

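View pics/scene0.png

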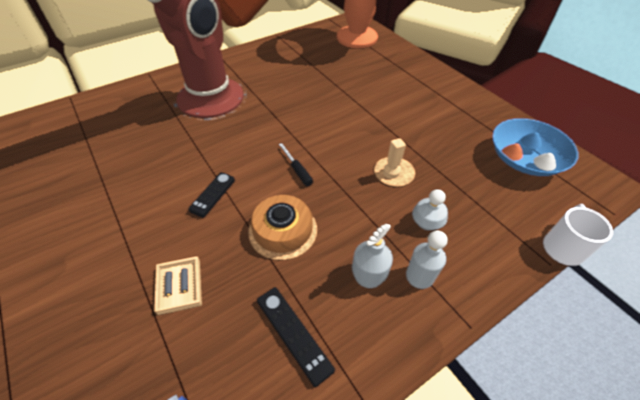

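The top view shows the press on its coaster at about (217,207), the clock with its cover at (343,202), the tray at (438,198) and the flasks near (232,145), (272,105) and (306,125). The scene view shows the press at (396,160) and the stud at (281,214).

```bash
cat > m.py <<'E'
from h import *
def load(n):
    f=np.load(n+".npz"); return f["W"],f["D"],f["px"],f["xyz"]
if __name__=="__main__":
  np.set_printoptions(precision=4,suppress=True)
  for n,pc,cc in(("top",(217,207),(343,202)),("scene",(396,160),(281,214))):
    W,D,px,c=load(n); v,u=np.mgrid[:400,:640]
    print(n,"table z",np.median(W[300:330,150:250,2]) if n=="top" else np.median(W[250:300,100:130,2]))
    near=lambda p,r:np.hypot(u-p[0],v-p[1])<r
    m=near(pc,32)
    top=m&(W[...,2]>.085)&(W[...,2]<.125); P=W[top]
    print("press top zmed",np.median(P[:,2]),len(P))
    t=top&(abs(W[...,2]-np.percentile(P[:,2],80))<.005)
    r=cv2.minAreaRect(W[t][:,:2].astype(np.float32)*1000); print("press rect mm",r, W[t].mean(0))
    co=m&(W[...,2]>.002)&(W[...,2]<.011)
    print("coaster",cv2.minEnclosingCircle(W[co][:,:2].astype(np.float32)))
    g=cv2.cvtColor(px,cv2.COLOR_RGB2HSV)
    k=near(cc,40)
    face=k&(g[...,2]>90)&(W[...,2]>.04)&(W[...,2]<.062)
    print("back face z",np.percentile(W[face][:,2],[10,50,90]),cv2.minEnclosingCircle(W[face][:,:2].astype(np.float32)))
    dk=k&(g[...,2]<80)&(W[...,2]>.045)
    h,e=np.histogram(W[dk][:,2],np.arange(.045,.1,.002)); print("dark z",dict(zip(e.round(3),h)))
E
python3 m.py
python3 - <<'E'
import cv2
a=cv2.imread("pics/top0.png")[160:250,180:380]; b=cv2.imread("pics/scene0.png")[120:260,240:430]
a=cv2.resize(a,(760,342),interpolation=cv2.INTER_CUBIC);b=cv2.resize(b[60:,:90],(0,0),fx=3,fy=3,interpolation=cv2.INTER_CUBIC)
import numpy as np
c=np.zeros((590,760,3),np.uint8);c[:342]=a;c[345:345+b.shape[0],:b.shape[1]]=b
cv2.imwrite("pics/crop.png",c)
E
```

```text
top table z -0.0005688289177457895
press top zmed 0.10471955134202249 156
press rect mm ((550.5067749023438, 249.9842529296875), (26.524133682250977, 25.50441551208496), 80.48109436035156) [0.5503 0.2497 0.1054]
coaster ((0.5542697310447693, 0.26309165358543396), 0.08425063639879227)
back face z [0.0466 0.0498 0.0567] ((0.5502884984016418, -0.06138310953974724), 0.06552404910326004)
dark z {np.float64(0.045): np.int64(0), np.float64(0.047): np.int64(0), np.float64(0.049): np.int64(0), np.float64(0.051): np.int64(0), np.float64(0.053): np.int64(2), np.float64(0.055): np.int64(14), np.float64(0.057): np.int64(52), np.float64(0.059): np.int64(48), np.float64(0.061): np.int64(30), np.float64(0.063): np.int64(41), np.float64(0.065): np.int64(55), np.float64(0.067): np.int64(14), np.float64(0.069): np.int64(2), np.float64(0.071): np.int64(0), np.float64(0.073): np.int64(0), np.float64(0.075): np.int64(0), np.float64(0.077): np.int64(0), np.float64(0.079): np.int64(0), np.float64(0.081): np.int64(0), np.float64(0.083): np.int64(0), np.float64(0.085): np.int64(0), np.float64(0.087): np.int64
[... 732 characters left out ...]
(0.055): np.int64(4), np.float64(0.057): np.int64(64), np.float64(0.059): np.int64(193), np.float64(0.061): np.int64(37), np.float64(0.063): np.int64(30), np.float64(0.065): np.int64(85), np.float64(0.067): np.int64(19), np.float64(0.069): np.int64(1), np.float64(0.071): np.int64(0), np.float64(0.073): np.int64(0), np.float64(0.075): np.int64(0), np.float64(0.077): np.int64(0), np.float64(0.079): np.int64(0), np.float64(0.081): np.int64(0), np.float64(0.083): np.int64(0), np.float64(0.085): np.int64(0), np.float64(0.087): np.int64(0), np.float64(0.089): np.int64(0), np.float64(0.091): np.int64(0), np.float64(0.093): np.int64(0), np.float64(0.095): np.int64(0), np.float64(0.097): np.int64(0)}
```

View pics/crop.png

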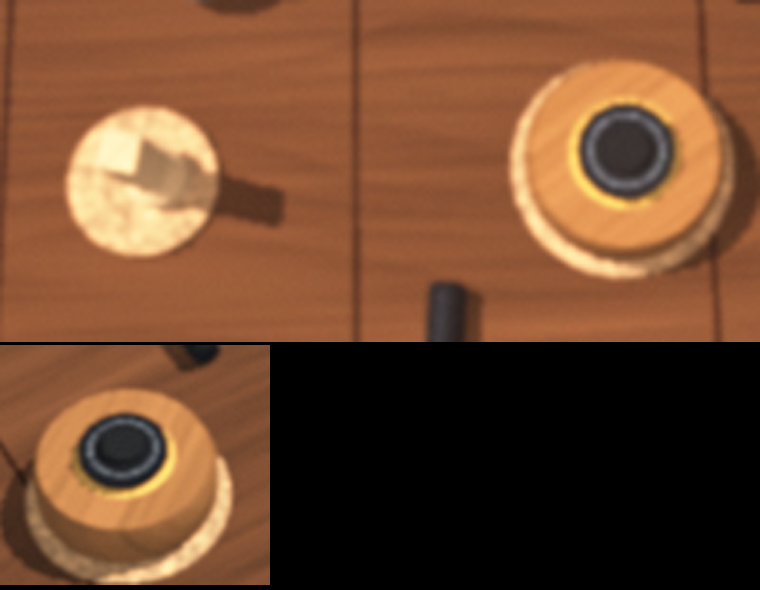

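The crop shows the press standing a little off the coaster's centre, and the black cover with its stud near the middle of the clock.

```bash
cat > m2.py <<'E'
from m import *
np.set_printoptions(precision=4,suppress=True)
for n,pc,cc in(("top",(217,207),(343,202)),("scene",(396,160),(281,214))):
    W,D,px,c=load(n); v,u=np.mgrid[:400,:640]; g=cv2.cvtColor(px,cv2.COLOR_RGB2HSV)
    near=lambda p,r:np.hypot(u-p[0],v-p[1])<r
    def ray(m,z):
        q=D[m]; return (c+q*((z-c[2])/q[:,2])[:,None])[:,:2].astype(np.float32)
    def circ(m,z):
        P=ray(m,z); return np.array(cv2.fitEllipse(cv2.convexHull(P*1000))[0]),np.round(cv2.fitEllipse(cv2.convexHull(P*1000))[1],1)
    dk=near(cc,25)&(g[...,2]<110)&(g[...,1]<140)&(W[...,2]>.045)
    print(n,"disc",circ(dk,.0595))
    st=near(cc,25)&(W[...,2]>.0635)&(W[...,2]<.075)&dk
    print("stud z",np.median(W[st][:,2]),"",st.sum(),circ(st,.066), W[st].mean(0))
    face=near(cc,45)&(W[...,2]>.044)
    print("case",circ(face&(W[...,2]<.056)|dk,.050))
    co=near(pc,36)&(g[...,1]<140)&(g[...,2]>150)&(abs(W[...,2]-.006)<.006)
    print("coaster",circ(co,.006),co.sum())
    pr=near(pc,32)&(W[...,2]>.1); pp=ray(pr,.106); print("press rect",cv2.minAreaRect(pp*1000))
    body=near(pc,32)&(W[...,2]>.045)&(W[...,2]<.115)
    for a in((.05,.075),(.075,.095),(.012,.02)):
        mm=near(pc,32)&(W[...,2]>a[0])&(W[...,2]<a[1]); print("slab",a,W[mm].mean(0),mm.sum(),np.percentile(W[mm],[5,95],axis=0)[:,:2].ravel())
    # obstacles
    for z0 in (.012,.03):
        pass
W,D,px,c=load("top")
lab,nn=None,None
m=((W[...,2]>.01)&(abs(W[...,1])<.45)&(W[...,0]>.3)&(W[...,0]<.8)).astype(np.uint8)
k,l,s,ct=cv2.connectedComponentsWithStats(m)
for i in range(1,k):
    if s[i,4]>60: Q=W[l==i]; print(ct[i].round(),np.percentile(Q,[1,99],axis=0)[:,:2].ravel(),Q[:,2].max())
o=get_obs();print(R.from_quat(np.array(o["tcp_rot"])[[1,2,3,0]]).as_matrix())
E
python3 m2.py
```

```text
top disc (array([549.7872, -61.7885]), array([57.4, 58.7]))
stud z 0.06547308412795483  105 (array([550.1564, -61.3204]), array([27.2, 29.7])) [ 0.5508 -0.0615  0.0657]
case (array([549.1884, -61.3725]), array([125.6, 126.2]))
coaster (array([549.6403, 262.9342]), array([100. , 101.6])) 853
press rect ((538.8711547851562, 246.2312774658203), (100.76604461669922, 121.60706329345703), 62.952186584472656)
slab (0.05, 0.075) [0.5455 0.2418 0.0624] 42 [0.5369 0.2361 0.5587 0.2565]
slab (0.075, 0.095) [0.5449 0.2417 0.0848] 34 [0.5368 0.2363 0.5575 0.2566]
slab (0.012, 0.02) [0.5364 0.2402 0.0154] 18 [0.5263 0.2298 0.5509 0.2579]
scene disc (array([550.7297, -61.7761]), array([60. , 63.9]))
stud z 0.0657774393999987  133 (array([551.3999, -60.1762]), array([28.8, 29.8])) [ 0.5514 -0.0603  0.0659]
case (array([553.5643, -61.3211]), array([124.8, 129.1]))
coaster (array([526.4099, 288.6697]), array([108.5, 178.7])) 640
press rect ((588.5045776367188, 210.05165100097656), (110.14383697509766, 186.36984252929688), 37.45047378540039)
slab (0.05, 0.075) [0.5568 0.2451 0.0626] 110 [0.5397 0.238  
[... 314 characters left out ...]
0.0071  0.7606  0.0618] 1.0047530076787736
[379. 134.] [ 0.6669 -0.1844  0.798  -0.137 ] 1.0047530076787736
[232. 145.] [0.672  0.1857 0.7369 0.2525] 1.0047530076787736
[437. 198.] [ 0.4982 -0.3505  0.6134 -0.2473] 1.0047530076787736
[344. 202.] [ 0.4855 -0.1221  0.6089  0.0003] 1.0047530076787736
[432. 198.] [ 0.5303 -0.2989  0.5789 -0.2739] 0.021009536519067118
[443. 202.] [ 0.5209 -0.3254  0.5673 -0.3006] 1.0047530076787736
[217. 204.] [0.5308 0.2304 0.5681 0.267 ] 0.10958581821963431
[296. 256.] [0.3194 0.0457 0.4729 0.0712] 1.0047530076787736
[383. 272.] [ 0.3308 -0.21    0.4194 -0.0891] 1.0047530076787736
[[ 0.9493  0.3145 -0.0007]
 [ 0.3145 -0.9493  0.0023]
 [ 0.     -0.0024 -1.    ]]
```

>>> step_arm(motion=[[[0.03,0.022,0],2],[[0.06,0.045,0],5],[[0.09,0.068,0],7],[[0.12,0.09,0],10],[[0.156,0.117,0],12]], fingers=1, grip_force=40)

```text
time_s: 0.52
position: [0.3576, -0.5014, 0.2308]
tcp_rot: [-0.0, 0.965, 0.262, -0.001]
force: [0.3, -0.5, -0.6]
gripper_width: 0.997
grasp_force: 0.0
```

>>> step_arm(motion=[[[0.024,0.034,0],2.4],[[0.048,0.068,0],4.8],[[0.072,0.102,0],7.2],[[0.096,0.136,0],9.6],[[0.12,0.17,0],12]])

```text
time_s: 0.93
position: [0.4782, -0.3301, 0.2309]
tcp_rot: [-0.0, 0.932, 0.362, -0.0]
force: [0.7, -1.3, -0.2]
gripper_width: 1.004
grasp_force: 0.0
```

>>> step_arm(motion=[[[0.01,0.039,0],2.4],[[0.02,0.078,0],4.8],[[0.03,0.118,0],7.2],[[0.04,0.158,0],9.6],[[0.05,0.198,0],12]])

```text
time_s: 1.35
position: [0.5275, -0.1321, 0.231]
tcp_rot: [-0.0, 0.889, 0.457, -0.0]
force: [0.6, -1.0, -1.0]
gripper_width: 1.002
grasp_force: 0.0
```

>>> step_arm(motion=[[[0.004,0.04,0],2.4],[[0.008,0.08,0],4.8],[[0.012,0.12,0],7.2],[[0.016,0.16,0],9.6],[[0.02,0.2,0],12]])

```text
time_s: 1.77
position: [0.5472, 0.0677, 0.231]
tcp_rot: [-0.0, 0.837, 0.548, -0.0]
force: [1.9, 0.5, 0.1]
gripper_width: 1.001
grasp_force: 0.0
```

>>> step_arm(motion=[[[0.0,0.04,0],3],[[0.0,0.08,0],6],[[0.001,0.12,0],9],[[0.001,0.16,0],12],[[0.001,0.182,0],12]])

```text
time_s: 2.18
position: [0.5468, 0.2542, 0.2309]
tcp_rot: [-0.002, 0.773, 0.635, 0.001]
force: [0.3, 0.9, 0.0]
gripper_width: 1.003
grasp_force: 0.0
```

>>> step_arm(motion=[[[0,0,-0.02],0],[[0,0,-0.05],0],[[0,0,-0.07],0],[[0,0,-0.08],0],[[0,0,-0.08],0]])

```text
time_s: 2.6
position: [0.547, 0.2468, 0.1484]
tcp_rot: [-0.001, 0.775, 0.632, -0.003]
force: [-0.0, -0.5, 0.9]
gripper_width: 1.0
grasp_force: 0.0
```

```bash
python3 - <<'E'
from h import *
o=get_obs(); print(np.round(o["position"],4)); r=R.from_quat(np.array(o["tcp_rot"])[[1,2,3,0]]).as_matrix(); print(r.round(4)); print("yaw y",np.degrees(np.arctan2(r[1,1],r[0,1])))
s,W,D=cam("scene"); cv2.imwrite("pics/s1.png",s["pixels"][...,::-1])
E
```

```text
[0.547  0.2468 0.1484]
[[ 0.2024  0.9793 -0.0057]
 [ 0.9793 -0.2024 -0.003 ]
 [-0.0041 -0.005  -1.    ]]
yaw y -11.675717654516546
```

View pics/s1.png

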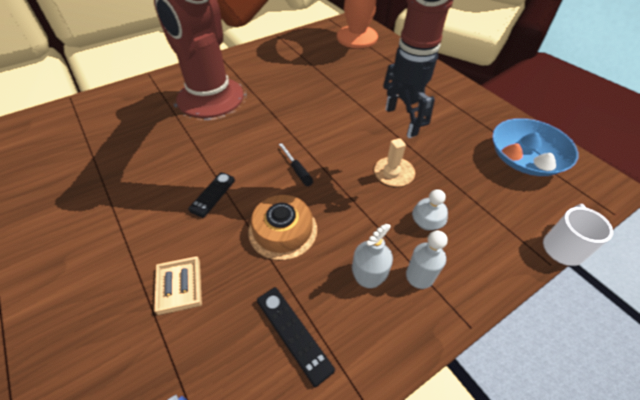

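The gripper is over the press, its fingertips near (389,105) and (413,132) and the press top at (397,143), with clear space all round. Next I descend and grip.

>>> step_arm(motion=[[[0.004,0.004,-0.01],0],[[0.004,0.004,-0.035],0],[[0.004,0.004,-0.06],0],[[0.004,0.004,-0.08],0],[[0.004,0.004,-0.096],0]])

```text
time_s: 3.07
position: [0.5535, 0.2524, 0.0547]
tcp_rot: [0.0, 0.775, 0.631, 0.001]
force: [1.0, -0.3, -0.8]
gripper_width: 0.999
grasp_force: 0.0
```

>>> step_arm(motion=[[[0,0,0],0],[[0,0,0],0],[[0,0,0],0],[[0,0,0],0],[[0,0,0],0]])

```text
time_s: 3.48
position: [0.5537, 0.2526, 0.0569]
tcp_rot: [0.0, 0.775, 0.631, 0.002]
force: [-0.1, -0.8, 0.6]
gripper_width: 0.999
grasp_force: 0.0
```

>>> step_arm(motion=[[[-0.002,-0.002,-0.004],0],[[-0.002,-0.002,-0.004],0],[[-0.002,-0.002,-0.004],0],[[-0.002,-0.002,-0.004],0],[[-0.002,-0.002,-0.004],0]])

```text
time_s: 3.9
position: [0.5507, 0.25, 0.0513]
tcp_rot: [-0.0, 0.775, 0.632, 0.0]
force: [0.2, 0.1, 0.3]
gripper_width: 1.0
grasp_force: 0.0
```

>>> step_arm(motion=[[[0,0,0],0],[[0,0,0],0],[[0,0,0],0],[[0,0,0],0],[[0,0,0],0]], fingers=0, grip_force=60)

```text
time_s: 4.32
position: [0.5506, 0.25, 0.0513]
tcp_rot: [-0.0, 0.775, 0.632, -0.0]
force: [1.1, 1.4, 0.5]
gripper_width: 0.302
grasp_force: 19.6
```

>>> step_arm(motion=[[[0,0,0],0],[[0,0,0],0],[[0,0,0],0],[[0,0,0],0],[[0,0,0],0]])

```text
time_s: 4.73
position: [0.5507, 0.25, 0.0514]
tcp_rot: [-0.0, 0.775, 0.632, 0.0]
force: [-0.1, -0.5, 0.0]
gripper_width: 0.298
grasp_force: 58.9
```

>>> step_arm(motion=[[[0,0,0.01],0],[[0,0,0.03],0],[[0,0,0.055],0],[[0,0,0.08],0],[[0,0,0.1],0]])

```text
time_s: 5.15
position: [0.5508, 0.2502, 0.1534]
tcp_rot: [0.0, 0.775, 0.632, 0.001]
force: [0.1, 0.2, -0.7]
gripper_width: 0.296
grasp_force: 58.9
```

>>> step_arm(motion=[[[0,-0.03,0],0],[[0,-0.065,0],0],[[0,-0.1,0],0],[[0,-0.135,0],0],[[0,-0.17,0],0]])

```text
time_s: 5.57
position: [0.5502, 0.0783, 0.1518]
tcp_rot: [0.0, 0.775, 0.632, -0.0]
force: [-0.1, 0.1, -1.1]
gripper_width: 0.296
grasp_force: 59.1
```

>>> step_arm(motion=[[[0,-0.035,0],0],[[0,-0.07,0],0],[[0,-0.105,0],0],[[0,-0.13,0],0],[[0,-0.141,0],0]])

```text
time_s: 5.98
position: [0.5499, -0.0672, 0.1513]
tcp_rot: [0.001, 0.778, 0.629, -0.002]
force: [0.7, -0.7, -2.5]
gripper_width: 0.3
grasp_force: 59.1
```

>>> step_arm(motion=[[[0,0,0],0],[[0,0,0],0],[[0,0,0],0],[[0,0,0],0],[[0,0,0],0]])

```text
time_s: 6.4
position: [0.5508, -0.0586, 0.1514]
tcp_rot: [-0.0, 0.774, 0.633, 0.0]
force: [0.5, 0.1, -1.4]
gripper_width: 0.295
grasp_force: 59.1
```

```bash
python3 - <<'E'
from h import *
np.set_printoptions(precision=4,suppress=True)
o=get_obs(); print(np.array(o["position"]),o["force"],o["wrist_torque"]); r=R.from_quat(np.array(o["tcp_rot"])[[1,2,3,0]]).as_matrix(); print(r.round(4))
for n in("scene","top"):
    s,W,D=cam(n); np.savez(n+"2",W=W,D=D,px=s["pixels"],xyz=s["xyz"]); p=s["pixels"]
    p=p[80:280,200:400] if n=="scene" else p[120:280,260:420]
    cv2.imwrite(f"pics/{n}2.png",cv2.resize(p[...,::-1],(600,600),interpolation=2))
    g=cv2.cvtColor(s["pixels"],cv2.COLOR_RGB2HSV); 
    m=(abs(W[...,0]-.55)<.05)&(abs(W[...,1]+.061)<.04)&(W[...,2]>.075)&(W[...,2]<.16)&(g[...,2]>100)
    for a in np.arange(.1,.15,.01):
        q=W[m&(abs(W[...,2]-a)<.005)]; 
        if len(q)>3: print(n,a.round(3),len(q),q.mean(0),q.min(0),q.max(0))
E
```

```text
[ 0.5508 -0.0586  0.1514] [ 0.523   0.0799 -1.3502] [-0.0379 -0.0356  0.0044]
[[ 0.1987  0.9801  0.0001]
 [ 0.9801 -0.1987  0.0012]
 [ 0.0012 -0.0001 -1.    ]]
scene 0.11 50 [ 0.566  -0.0636  0.1115] [ 0.5483 -0.0769  0.1069] [ 0.5731 -0.0423  0.115 ]
scene 0.12 113 [ 0.5631 -0.0611  0.1214] [ 0.5352 -0.0772  0.1152] [ 0.573  -0.0356  0.125 ]
scene 0.13 121 [ 0.5587 -0.0604  0.1286] [ 0.534  -0.0755  0.1251] [ 0.5698 -0.0387  0.1346]
scene 0.14 27 [ 0.5616 -0.0607  0.1409] [ 0.5417 -0.0706  0.1353] [ 0.5656 -0.0482  0.1449]
top 0.12 18 [ 0.5456 -0.0408  0.1222] [ 0.5367 -0.0459  0.1169] [ 0.5572 -0.0373  0.1248]
top 0.13 8 [ 0.5453 -0.0433  0.1266] [ 0.5379 -0.0481  0.125 ] [ 0.5548 -0.0394  0.1281]
```

View pics/scene2.png

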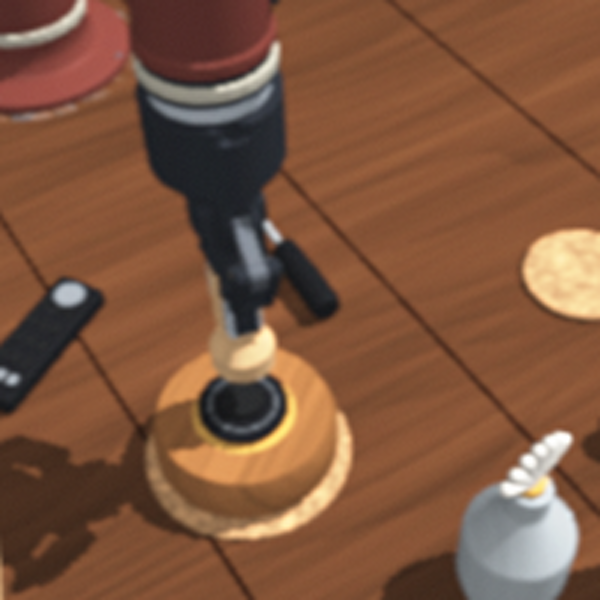

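The press hangs upright just above the cover, its foot at crop pixel (243,350) and the stud below at (243,400). It needs about 3 mm toward −y.

>>> step_arm(motion=[[[0,-0.003,-0.005],0],[[0,-0.003,-0.015],0],[[0,-0.003,-0.024],0],[[0,-0.003,-0.03],0],[[0,-0.003,-0.034],0]])

```text
time_s: 6.92
position: [0.5498, -0.064, 0.1156]
tcp_rot: [-0.001, 0.775, 0.632, -0.001]
force: [0.1, 0.1, -2.0]
gripper_width: 0.299
grasp_force: 59.1
```

>>> step_arm(motion=[[[0,0,0],0],[[0,0,0],0],[[0,0,0],0],[[0,0,0],0],[[0,0,0],0]])

```text
time_s: 7.33
position: [0.551, -0.064, 0.1177]
tcp_rot: [0.0, 0.775, 0.632, 0.0]
force: [0.3, 0.9, -2.1]
gripper_width: 0.298
grasp_force: 59.1
```

```bash
python3 - <<'E'
from h import *
np.set_printoptions(precision=4,suppress=True)
o=get_obs(); print(np.array(o["position"]),np.array(o["force"]))
for n in("scene","top"):
    s,W,D=cam(n); p=s["pixels"]; z=W[...,2]
    if n=="scene": cv2.imwrite("pics/s3.png",cv2.resize(p[170:260,230:330][...,::-1],(660,594),interpolation=2))
    g=cv2.cvtColor(p,cv2.COLOR_RGB2HSV)
    m=(abs(W[...,0]-.55)<.05)&(abs(W[...,1]+.061)<.04)&(z>.072)&(z<.1)&(g[...,2]>100)
    for a in(.076,.082,.088):
        q=W[m&(abs(z-a)<.003)]
        if len(q)>3: print(n,a,len(q),np.percentile(q,2,axis=0),np.percentile(q,98,axis=0))
E
```

```text
[ 0.551  -0.064   0.1177] [ 0.2599  0.8671 -2.084 ]
scene 0.076 32 [ 0.5494 -0.082   0.0743] [ 0.573  -0.0449  0.0789]
scene 0.082 33 [ 0.5508 -0.0824  0.0791] [ 0.5727 -0.0479  0.0847]
scene 0.088 74 [ 0.5359 -0.0818  0.0851] [ 0.5729 -0.0429  0.0909]
top 0.082 4 [ 0.5343 -0.0716  0.0793] [ 0.5464 -0.0429  0.0834]
top 0.088 12 [ 0.5383 -0.0512  0.0857] [ 0.5551 -0.0427  0.0909]
```

View pics/s3.png

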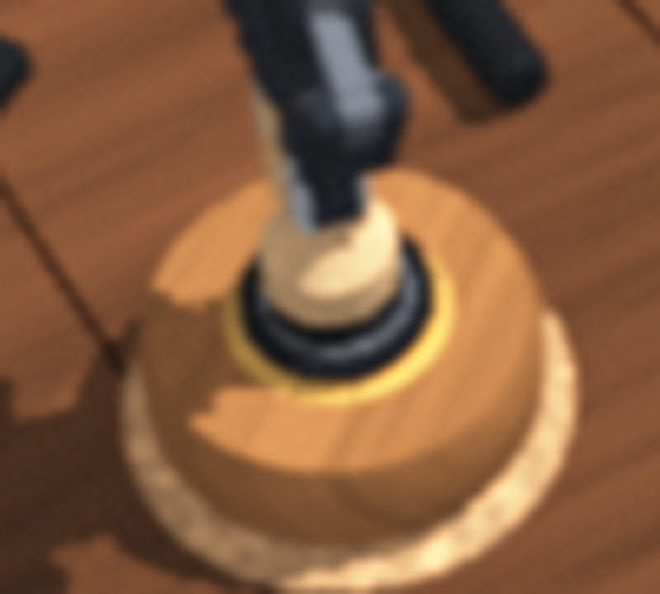

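The foot stands about 2 mm too far toward −y over the cover (foot at crop pixel (330,285), cover disc around (338,312)). I correct that while going down.

>>> step_arm(motion=[[[0,0.002,0],0],[[0,0.002,-0.001],0],[[0,0.002,-0.002],0],[[0,0.002,-0.003],0],[[0,0.002,-0.004],0]])

```text
time_s: 7.85
position: [0.5507, -0.062, 0.1132]
tcp_rot: [-0.0, 0.775, 0.632, -0.0]
force: [0.2, -0.5, -0.7]
gripper_width: 0.302
grasp_force: 59.1
```

>>> step_arm(motion=[[[0,0,0],0],[[0,0,-0.0005],0],[[0,0,-0.001],0],[[0,0,-0.001],0],[[0,0,-0.001],0]])

```text
time_s: 8.27
position: [0.5507, -0.062, 0.1123]
tcp_rot: [-0.0, 0.775, 0.632, -0.0]
force: [-0.1, 0.0, -1.2]
gripper_width: 0.294
grasp_force: 59.1
```

>>> step_arm(motion=[[[0,0,-0.0003],0],[[0,0,-0.0006],0],[[0,0,-0.001],0],[[0,0,-0.001],0],[[0,0,-0.001],0]])

```text
time_s: 8.68
position: [0.5507, -0.062, 0.1113]
tcp_rot: [-0.0, 0.775, 0.632, -0.0]
force: [0.7, -0.5, -2.4]
gripper_width: 0.298
grasp_force: 59.1
```

>>> step_arm(motion=[[[0,0,-0.0003],0],[[0,0,-0.0006],0],[[0,0,-0.001],0],[[0,0,-0.001],0],[[0,0,-0.001],0]])

```text
time_s: 9.1
position: [0.5508, -0.062, 0.1105]
tcp_rot: [0.0, 0.775, 0.632, 0.0]
force: [-1.1, -0.5, 0.0]
gripper_width: 0.3
grasp_force: 59.3
```

>>> step_arm(motion=[[[0,0,-0.0003],0],[[0,0,-0.0006],0],[[0,0,-0.001],0],[[0,0,-0.001],0],[[0,0,-0.001],0]])

```text
time_s: 9.52
position: [0.5509, -0.062, 0.1101]
tcp_rot: [0.0, 0.775, 0.632, 0.0]
force: [-2.0, -0.1, 5.7]
gripper_width: 0.301
grasp_force: 60.0
```

>>> step_arm(motion=[[[0,0,-0.0003],0],[[0,0,-0.0006],0],[[0,0,-0.001],0],[[0,0,-0.001],0],[[0,0,-0.001],0]])

```text
time_s: 9.93
position: [0.5511, -0.0619, 0.1096]
tcp_rot: [0.001, 0.775, 0.632, 0.0]
force: [-2.5, 0.1, 7.9]
gripper_width: 0.298
grasp_force: 60.4
```

```bash
python3 - <<'E'
from h import *
np.set_printoptions(precision=4,suppress=True)
o=get_obs(); print(np.array(o["position"]),np.array(o["force"]),np.array(o["wrist_torque"]),np.array(o["tcp_rot"]))
s,W,D=cam("scene"); p=s["pixels"]; cv2.imwrite("pics/s4.png",cv2.resize(p[170:260,230:330][...,::-1],(660,594),interpolation=2))
E
```

```text
[ 0.5511 -0.0619  0.1096] [-2.5317  0.1379  7.9394] [-0.0008  0.5995 -0.0004] [0.0005 0.7753 0.6315 0.0003]
```

View pics/s4.png

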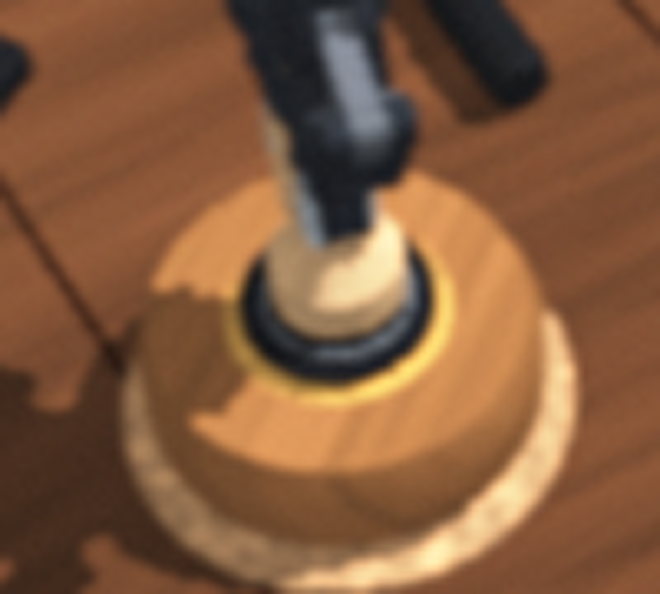

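The foot sits centred on the stud, at crop pixel (340,290) inside the disc ring. I keep pressing gently, easing out the small sideways load.

>>> step_arm(motion=[[[-0.0003,0,-0.0003],0],[[-0.0005,0,-0.0006],0],[[-0.0005,0,-0.001],0],[[-0.0005,0,-0.001],0],[[-0.0005,0,-0.001],0]])

```text
time_s: 10.4
position: [0.5512, -0.0619, 0.1092]
tcp_rot: [0.001, 0.775, 0.632, 0.001]
force: [-2.6, -0.3, 10.1]
gripper_width: 0.297
grasp_force: 60.6
```

>>> step_arm(motion=[[[0,0,-0.0003],0],[[0,0,-0.0006],0],[[0,0,-0.001],0],[[0,0,-0.001],0],[[0,0,-0.001],0]])

```text
time_s: 10.82
position: [0.5512, -0.062, 0.1074]
tcp_rot: [0.001, 0.775, 0.631, 0.001]
force: [-1.4, -1.1, 4.4]
gripper_width: 0.301
grasp_force: 59.9
```

>>> step_arm(motion=[[[0,0,-0.0002],0],[[0,0,-0.0004],0],[[0,0,-0.0006],0],[[0,0,-0.0008],0],[[0,0,-0.0008],0]])

```text
time_s: 11.23
position: [0.5501, -0.0621, 0.1053]
tcp_rot: [-0.0, 0.775, 0.632, -0.0]
force: [-0.3, -0.5, 1.9]
gripper_width: 0.301
grasp_force: 59.4
```

>>> step_arm(motion=[[[0,0,-0.0003],0],[[0,0,-0.0006],0],[[0,0,-0.001],0],[[0,0,-0.001],0],[[0,0,-0.001],0]])

```text
time_s: 11.65
position: [0.5501, -0.062, 0.1052]
tcp_rot: [0.0, 0.775, 0.632, -0.0]
force: [-2.2, -0.2, 8.0]
gripper_width: 0.297
grasp_force: 60.2
```

The resistance peaked at about 12 N, vanished, and is now hard after 5.4 mm of travel, so the cover looks home. I lift off and check.

>>> step_arm(motion=[[[0,0,0.001],0],[[0,0,0.002],0],[[0,0,0.005],0],[[0,0,0.015],0],[[0,0,0.03],0]])

```text
time_s: 12.07
position: [0.5489, -0.062, 0.1337]
tcp_rot: [-0.001, 0.775, 0.632, -0.001]
force: [0.6, -0.5, -1.1]
gripper_width: 0.296
grasp_force: 59.2
```

>>> step_arm(motion=[[[0,0,0.015],0],[[0,0.03,0.025],0],[[0,0.065,0.025],0],[[0,0.1,0.025],0],[[0,0.13,0.025],0]])

```text
time_s: 12.48
position: [0.5502, 0.0706, 0.1605]
tcp_rot: [-0.0, 0.775, 0.632, 0.001]
force: [0.7, -0.4, -1.9]
gripper_width: 0.295
grasp_force: 59.2
```

```bash
python3 - <<'E'
from h import *
for n in("scene","top"):
    s,W,D=cam(n); np.savez(n,W=W,D=D,px=s["pixels"],xyz=s["xyz"])
    p=s["pixels"]
    if n=="scene": cv2.imwrite("pics/s5.png",cv2.resize(p[170:260,230:330][...,::-1],(660,594),interpolation=2))
    m=(abs(W[...,0]-.55)<.05)&(abs(W[...,1]+.061)<.05)
    g=cv2.cvtColor(p,cv2.COLOR_RGB2HSV); dk=m&(g[...,2]<80)&(W[...,2]>.045)
    h,e=np.histogram(W[dk][:,2],np.arange(.045,.071,.002)); print(n,list(zip(e.round(3).tolist(),h.tolist())))
    for sx in(-1,1):
        for ax in (0,1):
            c=np.array([.5507,-.0612]); d=W[...,:2]-c; q=dk&(np.hypot(d[...,0],d[...,1])<.030)&(np.hypot(d[...,0],d[...,1])>.019)&(d[...,ax]*sx>.012)
            print(ax,sx,q.sum(),np.median(W[q][:,2]).round(4))
o=get_obs();print(o["position"],o["tcp_rot"])
E
```

```text
scene [(0.045, 0), (0.047, 0), (0.049, 0), (0.051, 46), (0.053, 245), (0.055, 108), (0.057, 21), (0.059, 86), (0.061, 28), (0.063, 1), (0.065, 0), (0.067, 0)]
0 -1 100 0.0545
1 -1 105 0.0544
0 1 106 0.0542
1 1 99 0.0544
top [(0.045, 0), (0.047, 0), (0.049, 14), (0.051, 84), (0.053, 134), (0.055, 61), (0.057, 40), (0.059, 55), (0.061, 17), (0.063, 4), (0.065, 0), (0.067, 0)]
0 -1 91 0.0538
1 -1 62 0.0539
0 1 75 0.0535
1 1 80 0.0537
[0.54963603 0.07685818 0.16077513] [-0.00214223  0.77169383  0.63598464  0.002755  ]
```

View pics/s5.png

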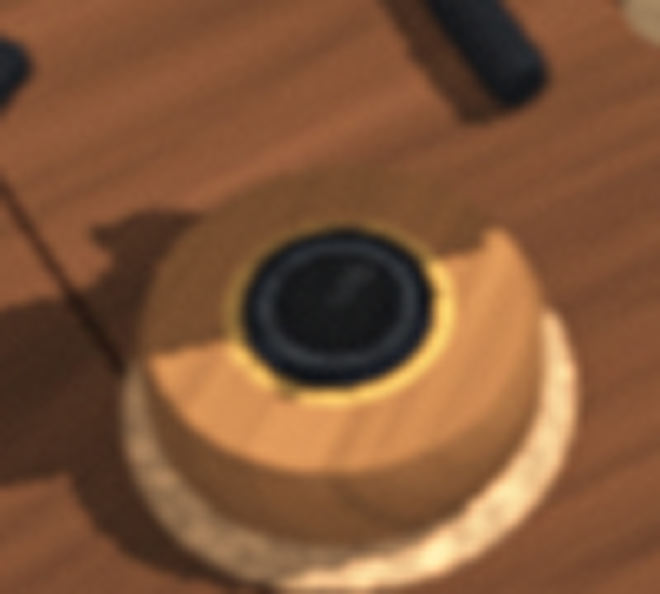

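The cover now lies level with its disc top at 0.054 m, flush on the 0.050 m back face (crop pixel (338,305)). The press goes back to the coaster.

>>> step_arm(motion=[[[0,0.035,0],0],[[0,0.075,0],0],[[0,0.115,0],0],[[0,0.155,0],0],[[0,0.19,0],0]])

```text
time_s: 13.0
position: [0.5498, 0.2607, 0.1601]
tcp_rot: [-0.0, 0.775, 0.632, 0.0]
force: [0.4, -0.3, -1.4]
gripper_width: 0.296
grasp_force: 59.1
```

>>> step_arm(motion=[[[0,0,-0.01],0],[[0,0,-0.035],0],[[0,0,-0.065],0],[[0,0,-0.09],0],[[0,0,-0.1],0]])

```text
time_s: 13.42
position: [0.5482, 0.2558, 0.0561]
tcp_rot: [-0.0, 0.775, 0.631, -0.003]
force: [-0.4, -0.2, -2.1]
gripper_width: 0.295
grasp_force: 59.1
```

>>> step_arm(motion=[[[0,0,-0.001],0],[[0,0,-0.002],0],[[0,0,-0.003],0],[[0,0,-0.004],0],[[0,0,-0.004],0]])

```text
time_s: 13.83
position: [0.551, 0.2584, 0.0568]
tcp_rot: [0.0, 0.775, 0.631, 0.001]
force: [0.1, 0.3, -1.8]
gripper_width: 0.296
grasp_force: 59.1
```

>>> step_arm(motion=[[[0,0,-0.001],0],[[0,0,-0.002],0],[[0,0,-0.003],0],[[0,0,-0.004],0],[[0,0,-0.004],0]])

```text
time_s: 14.25
position: [0.5502, 0.2581, 0.0514]
tcp_rot: [-0.0, 0.775, 0.632, 0.0]
force: [0.5, 0.6, -1.6]
gripper_width: 0.297
grasp_force: 59.1
```

>>> step_arm(motion=[[[0,0,-0.0005],0],[[0,0,-0.001],0],[[0,0,-0.001],0],[[0,0,-0.001],0],[[0,0,-0.001],0]])

```text
time_s: 14.67
position: [0.5502, 0.2581, 0.0513]
tcp_rot: [0.0, 0.775, 0.632, 0.0]
force: [-1.5, -0.3, 5.6]
gripper_width: 0.295
grasp_force: 59.9
```

Contact with the coaster; I release and then go straight up.

>>> step_arm(motion=[[[0,0,0.0008],0],[[0,0,0.0008],0],[[0,0,0.0008],0],[[0,0,0.0008],0],[[0,0,0.0008],0]])

```text
time_s: 15.08
position: [0.5504, 0.2581, 0.0514]
tcp_rot: [-0.0, 0.775, 0.632, 0.0]
force: [-0.4, 0.8, 1.5]
gripper_width: 0.298
grasp_force: 59.6
```

>>> step_arm(motion=[[[0,0,0],0],[[0,0,0],0],[[0,0,0],0],[[0,0,0],0],[[0,0,0],0]], fingers=1)

```text
time_s: 15.5
position: [0.5502, 0.258, 0.0512]
tcp_rot: [-0.0, 0.775, 0.632, -0.0]
force: [0.7, -0.0, 0.8]
gripper_width: 0.982
grasp_force: 0.0
```

>>> step_arm(motion=[[[0,0,0],0],[[0,0,0],0],[[0,0,0.003],0],[[0,0,0.01],0],[[0,0,0.02],0]])

```text
time_s: 15.92
position: [0.5497, 0.2577, 0.0714]
tcp_rot: [-0.0, 0.775, 0.632, -0.001]
force: [-1.5, 0.5, -0.3]
gripper_width: 0.998
grasp_force: 0.0
```

>>> step_arm(motion=[[[0,0,0.02],0],[[0,0,0.05],0],[[0,0,0.085],0],[[0,0,0.12],0],[[0,0,0.15],0]])

```text
time_s: 16.33
position: [0.5505, 0.2584, 0.2251]
tcp_rot: [0.0, 0.775, 0.632, 0.002]
force: [-0.2, -0.1, -0.4]
gripper_width: 1.005
grasp_force: 0.0
```

>>> step_arm(motion=[[[0,-0.03,0],0],[[0,-0.06,0],0],[[0,-0.09,0],0],[[0,-0.12,0],0],[[0,-0.12,0],0]])

```text
time_s: 16.75
position: [0.5512, 0.1288, 0.2222]
tcp_rot: [0.003, 0.779, 0.627, -0.002]
force: [-0.3, -1.1, -0.1]
gripper_width: 0.999
grasp_force: 0.0
```

```bash
python3 - <<'E'
from h import *
for n in("scene","top"):
    s,W,D=cam(n); np.savez(n,W=W,D=D,px=s["pixels"],xyz=s["xyz"])
    if n=="scene": cv2.imwrite("pics/s6.png",s["pixels"][...,::-1])
    z=W[...,2]; m=(abs(W[...,0]-.55)<.04)&(abs(W[...,1]-.258)<.04)&(z>.1)&(z<.115)
    print(n,m.sum(),W[m].mean(0),cv2.minAreaRect(W[m][:,:2].astype(np.float32)*1000))
E
```

```text
scene 112 [0.55284167 0.25750285 0.10551928] ((551.5323486328125, 260.27392578125), (27.421241760253906, 27.05254554748535), 80.10247802734375)
top 0 [nan nan nan] ((0.0, 0.0), (0.0, 0.0), 0.0)<stdin>:6: RuntimeWarning: Mean of empty slice.
  ret = um.true_divide(
```

View pics/s6.png

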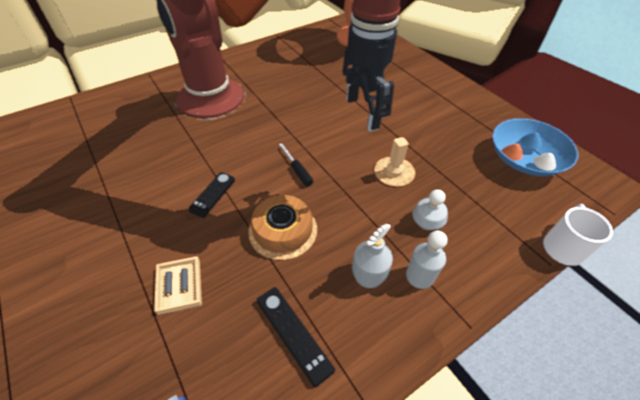

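The press stands upright on its coaster at (398,160), the cover is home at (281,216), and nothing else has moved. I let the arm settle and hand in.

>>> step_arm(motion=[[[0,0,0],0],[[0,0,0],0],[[0,0,0],0],[[0,0,0],0],[[0,0,0],0]])

```text
time_s: 17.27
position: [0.55, 0.1389, 0.2212]
tcp_rot: [-0.0, 0.775, 0.632, 0.0]
force: [0.4, -0.1, -0.3]
gripper_width: 0.999
grasp_force: 0.0
```

```bash
python3 -c "
from bench import *
print(close_job())"
```

```text
the job is handed in; nothing more can be done
None
```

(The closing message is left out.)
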